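# Put the last clothespin away and press the jar lids home

### The arm

A 6-joint arm with a two-finger parallel gripper is mounted at the origin on the work surface. World frame = base frame: x ahead of the robot, y to its left, z up, the work surface at z = 0. Lengths are in m, angles in rad, forces in N, time in s.
With the tool pointing down it reaches from about 0.25 to 0.775 m from the base axis. Payload 4 kg.
Tool frame: the origin (TCP) lies midway between the tips of the shut fingers; the grasp point (between the pads) lies 19 mm behind it; z points along the fingers, y is the direction in which the jaws open and shut (so a half turn about z gives the same grasp; the last joint's range is limited). The gripper opens to 85 mm and grips with 20 to 120 N. Pads are 22 mm wide; open, the fingers measure 114 mm over their backs; the gripper's body (76 mm by 85 mm) begins 54 mm behind the grasp point. The pads swing forward as they close: fully open they stand 13 mm farther back than shut.
Start: joints at [-1.276, 0.087, 1.371, -0, 1.684, -0.103], TCP at [0.213, -0.507, 0.231] pointing down, gripper open.
Joint ranges: [-3.1, 3.1], [-0.76, 2.03], [0.27, 2.55], [-1.08, 4.22], [0.17, 2.65], [-2.57, 2.57]. Speed limits (rad/s): [2.79, 2.79, 3.14, 3.14, 3.14, 3.14].

### API

Orientations are given as a rotation vector (axis times angle).
In Python, from plant import r gives the robot as it stands. Calls block until the motion is done:
- r.move_pose(position, orientation): joint-space move of the TCP to a pose.
- r.move_straight(position, rot=None, max_speed=0.15, stop_force=None): straight line of the TCP; rot=None keeps the orientation; max_speed is the mean speed in m/s. With stop_force (N) it stops when the force on the tool has changed by that much, and returns True; else False.
- r.goto_joints(angles): joint-space move.
- r.open_gripper() and r.grasp(effort=None): open the fingers fully, or close them until they stop; effort is the grip in N (None keeps the last).
- r.wait(seconds).
- r.solve_ik(position, orientation): joint angles nearest the present ones, or None.
- r.get_obs(): the state.
- r.get_image(name): name is "scene" or "top" or "wrist"; returns a dict with "img" (384x512x3 uint8, red, green, blue), "fovy" (degrees; the focal length in pixels is half the picture's height over the tangent of half this angle, whatever the lens; pixels are square), "cx", "cy" (the principal point, pixels), "xyz" and "attitude" of the camera in the world; the wrist camera has in their place "hand_eye" (4x4, takes a point from camera to tool coordinates, whose origin is the TCP and whose axes are the flange's). Camera axes: x right, y down, z forward; pixel columns grow to the right and rows downward; lengths in m; the calibration is good to about 2 mm. The wrist camera is an equidistant fisheye: a pixel r from the principal point sees the ray r / f radians off the axis. A picture is of the moment at which its call begins: read the wrist's pose just before it. There is no depth.
A pose or a line that the arm cannot do raises r.PlanningError and nothing moves.
- r.close_job(): hands the job in, once; it reports no verdict.
The state is a dict: "clock": time; "q": joint angles; "joint_vel": joint speeds; "tau": joint torques, N m; "tool_pos": TCP position; "orientation": TCP orientation; "force": force on the tool from outside, world axes, zero at the start; "wrist_torque": the same for the moment, N m; "width": finger opening in m.
Only numpy, scipy, OpenCV 4.12 (cv2) and the standard library are available. Lean on these libraries where they do the work, as an engineer would, in place of code of your own. Each camera call takes 0.05 s, during which the arm holds its last target. There are 200 camera calls.

### The job

Put the clothespin that lies on the shelf into the wide glass jar with the others, then set the wide wooden lid on that jar and press it down until it is fully home. The small jar's lid is on but stands proud: press that one fully home too. Keep both jars upright on the shelf and leave the bottle, dish, brush and latch where they are.

Things in the scene. Friction and masses are not known exactly. Their poses are not given: they have to be found in the camera images.
- wide_jar: Wide open glass jar, loose, diameter 120 mm, 85 mm high, walls and floor 6 mm, three clothespins in it, on the shelf board (top 20 mm above the work surface). Origin: centre of its underside. In the mouth (bore 108 mm) a stiff black seal ring, hole 87 mm, 6 mm thick, top 7 mm below the rim: holds a lid's weight; pressed through the lid with 8 to 10 N it slides down 7 mm and stays.
- wide_lid_center (a point): Centre (22 mm above its underside) of the wide jar's round wooden lid, loose, 0.16 kg, knob up (z) on the shelf. Plug 14 mm high, diameter 98 mm (lowest 6 mm) and 102 mm; flange 120 mm wide, 8 mm thick; knob diameter 28 mm, 22 mm high. Laid on the seal ring, this point is 100 mm above the jar's underside, flange 7 mm above the rim; home, flange on the rim, 93 mm.
- small_jar: Small clear glass jar, outside diameter 84 mm, height 60 mm, walls 6 mm, loose (about 0.4 kg), with its own lid on but not pressed down. Origin: centre of its underside; z up its axis. Stands on the shelf board. Its seal ring works as the wide jar's: 7 mm of travel, about 8 to 10 N.
- small_lid_center (a point): Centre (20 mm above its underside) of the small jar's round wooden lid, loose, 0.08 kg, sitting in that jar's mouth, knob up (z). Plug 14 mm high, diameter 66 mm; flange 84 mm wide, 8 mm thick; knob diameter 22 mm, 18 mm high. At the start its flange stands 7 mm above the rim (this point 73 mm above the jar's underside); home, flange on the rim, 66 mm.
- pin_center (a point): Centre of the one wooden spring clothespin that lies on the shelf outside the jar: 72 mm long (its x), 12 mm wide (its y, level, across the two legs), 10 mm high (z up), about 12 g, the spring does not give. The shelf is 5 mm below this point.
- bottle: White plastic bottle with a grey cap standing upright among the jars, diameter 60 mm, 200 mm high, loose, about 0.45 kg, a bystander that stands close to its neighbours. Origin: centre of its underside.
- dish: White ceramic dish, diameter 110 mm, 28 mm high, loose, a bystander. Origin: centre of its underside.
- brush: Orange plastic stain brush lying bristles down, 157 mm long (along its x: from -77 to +70 mm), 30 mm wide, 22 mm high, loose, a bystander. Origin: under its middle, on the shelf.
- latch: Slim aluminium lever latch of a step-stool, 110 mm long (its x), 24 mm wide, 17 mm high, loose, a bystander. Origin: centre of its underside.
Mind the look-alikes: they are no part of the job. What is shaped like the wide_jar but turquoise is not meant.

How it is judged:
On the way, in this order (a step that is already met when the one before it is completed fails the run):
1. the clothespin is down inside the wide jar, let go (z of pin_center in the frame of wide_jar between 0.005 and 0.07 m and horizontal distance between pin_center and wide_jar below 0.055 m and contact force between pin and the fingers below 0.05 N), for 0.2 s.
2. the wide lid is pressed fully home on the wide jar (z of wide_lid_center in the frame of wide_jar between 0.089 and 0.095 m and horizontal distance between wide_lid_center and wide_jar below 0.008 m and angle between the z axis of wide_lid_center and the z axis of wide_jar, either way round below 0.06 rad), for 0.2 s.
At the end, for the whole second after the job is handed in: The clothespin lies inside the wide jar; the wide lid and the small lid each sit level and centred (within 8 mm) on their jar with the flange within 2 mm of the rim; both jars stand upright on the shelf, at rest (all of step 2 and z of pin_center in the frame of wide_jar between 0.005 and 0.07 m and horizontal distance between pin_center and wide_jar below 0.055 m and z of small_lid_center in the frame of small_jar between 0.062 and 0.068 m and horizontal distance between small_lid_center and small_jar below 0.008 m and angle between the z axis of small_lid_center and the z axis of small_jar, either way round below 0.06 rad and angle between each of wide_jar, small_jar's own z axis and vertical below 0.06 rad and height (world z) of each of wide_jar, small_jar below 0.03 m and linear speed of each of wide_jar, small_jar below 0.02 m/s); the robot touches nothing.
It fails at once if the bottle is pushed more than 30 mm from its place (distance of bottle from where it was at the start of the episode above 0.03 m).
It fails at once if the dish is pushed more than 30 mm from its place (distance of dish from where it was at the start of the episode above 0.03 m).
It fails at once if the brush is pushed more than 30 mm from its place (distance of brush from where it was at the start of the episode above 0.03 m).
It fails at once if the latch is pushed more than 30 mm from its place (distance of latch from where it was at the start of the episode above 0.03 m).
It fails at once if a jar or the bottle is tipped (angle between any of wide_jar, small_jar, bottle's own z axis and vertical above 0.35 rad).
It also fails if it takes over 72 s, if anything falls off the work surface, if the arm or the gripper's body presses on something with over 40 N, if the wrist force passes 120 N, or if a joint passes its speed limit or range.

## Working session

There is one attempt and no reset: what is moved stays moved. The work goes in short steps, each a Python script; the robot and the scene stay as the last script left them, time stands still between calls to the robot, and variables do not carry over. Pictures are saved under pics/ and viewed, about 8 in all and at most 12, crops included, and the job is handed in when it is done.

```bash
ls; mkdir -p pics; cat > h.py <<'E'
import numpy as np, cv2
from scipy.spatial.transform import Rotation as R
from plant import r
def save(name,fn):
    o=r.get_obs(); d=r.get_image(name); cv2.imwrite('pics/'+fn,d['img'][:,:,::-1])
    d['o']=o; return d
def Rm(a):
    a=np.array(a,float)
    return a if a.shape==(3,3) else (R.from_rotvec(a).as_matrix() if a.size==3 else R.from_quat(a).as_matrix())
def ray(d,u,v):
    f=192/np.tan(np.radians(d['fovy'])/2); x=(u-d['cx']);y=(v-d['cy'])
    if 'hand_eye' in d:
        rr=np.hypot(x,y); th=rr/f
        c=np.array([np.sin(th)*x/max(rr,1e-9),np.sin(th)*y/max(rr,1e-9),np.cos(th)])
        H=np.array(d['hand_eye']); o=d['o']; T=R.from_rotvec(o['orientation']).as_matrix()
        return T@H[:3,3]+o['tool_pos'], T@H[:3,:3]@c
    return np.array(d['xyz']), Rm(d['attitude'])@np.array([x/f,y/f,1])
def onz(d,u,v,z):
    p,n=ray(d,u,v); return p+n*(z-p[2])/n[2]
E
python3 - <<'E'
from h import *
import pickle
for n in ['scene','top','wrist']:
    d=save(n,n+'.png'); print(n,{k:v for k,v in d.items() if k not in('img','o')}); pickle.dump(d,open(n+'.pkl','wb'))
print(r.get_obs())
a=[cv2.imread('pics/%s.png'%n) for n in ['top','wrist']]
cv2.imwrite('pics/both.png',cv2.resize(np.vstack(a),None,fx=.78,fy=.78))
E
```

```text
pics
scene {'fovy': 42.16432980981545, 'cx': 254.85498279171924, 'cy': 192.6773689629458, 'xyz': array([ 1.27318472, -0.5970949 ,  0.92071852]), 'attitude': array([-2.15135505, -0.97402587,  0.40047355])}
top {'fovy': 44.37839377252617, 'cx': 262.3717015407, 'cy': 187.97527535583876, 'xyz': array([0.56467425, 0.01794308, 1.27112207]), 'attitude': array([-2.17284405,  2.20712749, -0.08626766])}
wrist {'fovy': 65.70646984690485, 'cx': 256.1993011962058, 'cy': 188.04342522247083, 'hand_eye': array([[ 4.68702552e-04, -9.62655274e-01, -2.70729761e-01,
         6.90738492e-02],
       [ 9.99999871e-01,  3.97571473e-04,  3.17579477e-04,
        -2.23142910e-04],
       [-1.98085128e-04, -2.70729874e-01,  9.62655336e-01,
        -1.42002514e-01],
       [ 0.00000000e+00,  0.00000000e+00,  0.00000000e+00,
         1.00000000e+00]])}
{'clock': 0.15, 'q': array([-1.27604286e+00,  8.78206241e-02,  1.37191715e+00,  3.13032625e-05,
        1.68362250e+00, -1.03125899e-01]), 'joint_vel': array([ 0.00083768, -0.00244205, -0.0052799 ,  0.00115623, -0.00162391,
        0.00058808]), 'tau': array([ 2.25072850e-03, -3.52374029e+01, -3.13680339e+01, -7.38432846e-05,
        8.00529815e-03,  4.66360177e-06]), 'tool_pos': array([ 0.21298381, -0.50666615,  0.23038358]), 'orientation': array([-3.07790120e+00, -6.20530134e-01,  2.16865231e-04]), 'force': array([-0.24839583, -0.71133328, -0.50589219]), 'wrist_torque': array([ 0.03575119, -0.02187204, -0.02079129]), 'width': 0.08565959944921732}
```

View pics/top.png

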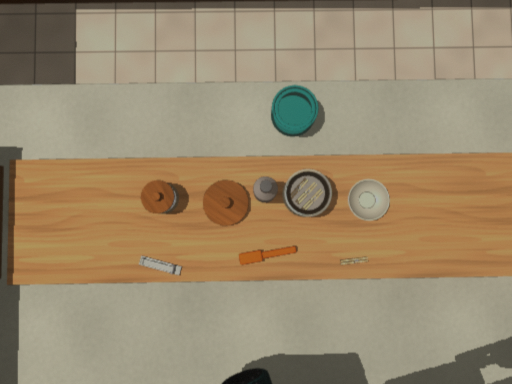

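View pics/scene.png

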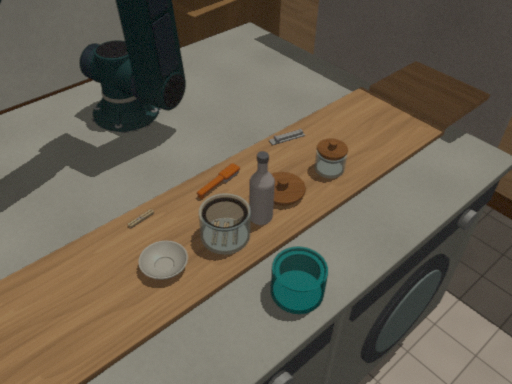

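The pin could be confused with three things: the latch (160,265), the brush handle (290,250) and the pins in the jar (308,193). The lying wooden one at (354,261) fits the description. The clear jar with the black ring at (308,193) is the wide jar, and the turquoise one at (295,110) is the decoy. The lids are at (226,203) (wide, on the shelf) and (158,197) (small, on its jar). The bottle stands between the wide lid and the wide jar.

```bash
cat > m.py <<'E'
from h import *
import pickle
t=pickle.load(open('top.pkl','rb')); s=pickle.load(open('scene.pkl','rb'))
img=t['img']; hsv=cv2.cvtColor(img,cv2.COLOR_RGB2HSV)
print(hsv[261,345:364:2].tolist(), hsv[250,345:350].tolist(), hsv[203,215],hsv[203,180],hsv[197,150])
def cent(m,roi):
    k=np.zeros_like(m);x0,y0,x1,y1=roi;k[y0:y1,x0:x1]=m[y0:y1,x0:x1]
    c=max(cv2.findContours(k,0,2)[0],key=cv2.contourArea); return cv2.minEnclosingCircle(c),cv2.minAreaRect(c)
H,S,V=[hsv[:,:,i].astype(int) for i in range(3)]
lid=((V<150)&(S>120)&(H<20)).astype(np.uint8)*255
blk=((V<70)).astype(np.uint8)*255
notwood=((S<80)).astype(np.uint8)*255
for n,m,roi,z in [('wlid',lid,(198,175,252,230),.042),('slid',lid,(138,175,180,218),.094),('ring',blk,(280,165,336,222),.098),
   ('jar',notwood,(281,165,336,222),.105),('dish',notwood,(344,175,394,225),.048),('bottle',notwood,(250,172,280,205),.21)]:
    (c,rad),_=cent(m,roi); p=onz(t,*c,z); e=onz(t,c[0]+rad,c[1],z); print(n,np.round(c,1),round(rad,1),p.round(4),'R',np.linalg.norm(e-p).round(4))
cr=[]
for d,(u,v) in [(t,(354,261)),(s,(141,219)),(t,(226,203)),(t,(308,193)),(t,(158,197)),(t,(265,188)),(s,(265,215))]:
    cr.append(cv2.resize(d['img'][v-28:v+28,u-28:u+28],(200,200),interpolation=cv2.INTER_CUBIC))
cr.append(cr[0]*0)
cv2.imwrite('pics/crop.png',np.vstack([np.hstack(cr[:4]),np.hstack(cr[4:])])[:,:,::-1])
for u,v in [(341,262),(368,260)]: print(onz(t,u,v,.03).round(4))
E
python3 m.py
```

```text
[[22, 98, 136], [21, 84, 136], [18, 109, 129], [20, 100, 133], [21, 90, 136], [19, 54, 146], [19, 61, 151], [21, 86, 158], [21, 77, 170], [20, 97, 169]] [[16, 139, 172], [16, 138, 172], [16, 143, 171], [16, 140, 173], [16, 140, 173]] [ 13 180 147] [ 14 145  93] [ 13 183 142]
wlid [226.9 202.3] 24.7 [0.6146 0.0996 0.042 ] R 0.0645
slid [162.2 198.5] 22.2 [0.6245 0.2576 0.094 ] R 0.0554
ring [307.4 192.4] 21.1 [ 0.634  -0.1053  0.098 ] R 0.0529
jar [307.1 192.4] 24.4 [ 0.6335 -0.104   0.105 ] R 0.0606
dish [368.5 199.5] 21.0 [ 0.616  -0.2697  0.048 ] R 0.0547
bottle [264.9 188.8] 12.4 [0.637  0.0024 0.21  ] R 0.028
[ 0.4541 -0.1964  0.03  ]
[ 0.4581 -0.2674  0.03  ]
```

View pics/crop.png

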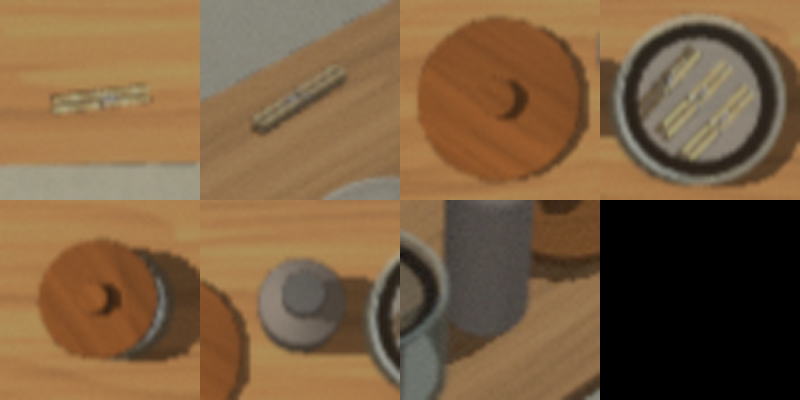

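The crop confirms the pin, and also shows the clear jar with its black ring and three pins. Next I take wrist views over the lid, the jar, the small lid and the pin.

```bash
cat >> h.py <<'E'
def down(xdir):
    x=np.array([*xdir,0.]);x/=np.linalg.norm(x);z=np.array([0,0,-1.]);return R.from_matrix(np.c_[x,np.cross(z,x),z]).as_rotvec()
Q45=down((1,1)); QP=down((.056,-.998))
E
python3 - <<'E'
from h import *
import pickle
for n,p,q in [('slid',(.625,.268,.273),Q45),('wlid',(.614,.1,.22),Q45),('jar',(.634,-.105,.283),Q45),('pin',(.456,-.232,.16),QP)]:
    p=np.array(p)
    print(n,np.round(r.solve_ik(p,q),2) if r.solve_ik(p,q) is not None else None)
    r.move_pose(p,q); r.wait(.15); d=save('wrist','w_%s.png'%n); pickle.dump(d,open('w_%s.pkl'%n,'wb')); print(r.get_obs()['clock'],r.get_obs()['tool_pos'].round(4))
a=[cv2.resize(cv2.imread('pics/w_%s.png'%n),(400,300)) for n in ['slid','wlid','jar','pin']]
cv2.imwrite('pics/four.png',np.vstack([np.hstack(a[:2]),np.hstack(a[2:])]))
E
```

```text
slid [ 0.32  0.39  0.93 -0.    1.83  1.11]
3.425 [0.6252 0.2674 0.273 ]
wlid [ 0.07  0.25  1.21 -0.    1.69  0.86]
4.3667 [0.6145 0.1018 0.2208]
jar [-0.25  0.3   1.03 -0.    1.82  0.53]
5.4333 [ 0.634  -0.103   0.2823]
pin [-0.58  0.03  1.58 -0.    1.54  2.5 ]
7.35 [ 0.4564 -0.2319  0.1602]
```

View pics/four.png

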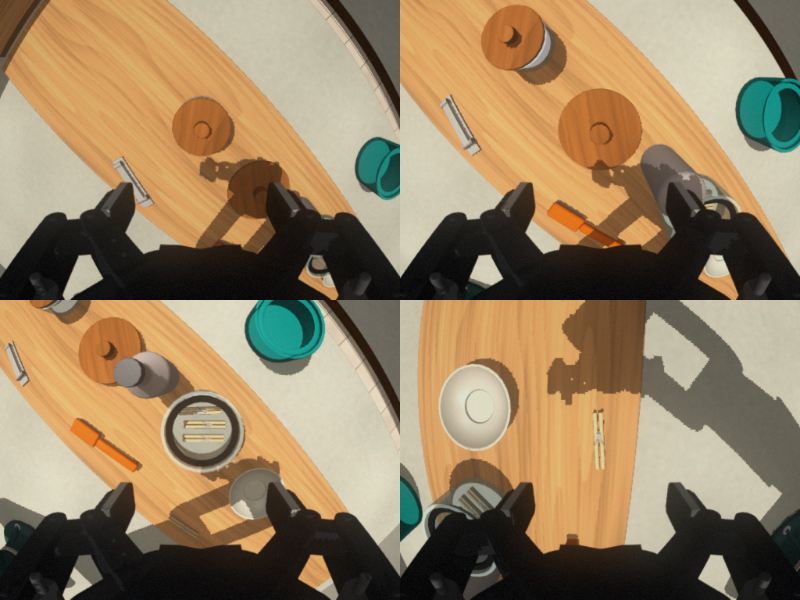

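```bash
cat > m2.py <<'E'
from h import *
import pickle
from scipy.optimize import least_squares
def circ(n,mf,seed,z,R0):
    d=pickle.load(open('w_%s.pkl'%n,'rb')); d['o']=d['o']; hsv=cv2.cvtColor(d['img'],cv2.COLOR_RGB2HSV).astype(int)
    m=mf(*[hsv[:,:,i] for i in range(3)]).astype(np.uint8)
    m=cv2.morphologyEx(m,cv2.MORPH_OPEN,np.ones((3,3)))
    _,L=cv2.connectedComponents(m); ys,xs=np.where(L>0); i=np.argmin((xs-seed[0])**2+(ys-seed[1])**2)
    k=(L==L[ys[i],xs[i]]).astype(np.uint8)
    c=cv2.convexHull(max(cv2.findContours(k,0,1)[0],key=len))[:,0]
    P=np.array([onz(d,u,v,z)[:2] for u,v in c])
    f=lambda p:np.hypot(*(P-p[:2]).T)-p[2]
    s=least_squares(f,[*P.mean(0),R0],loss='soft_l1',f_scale=.001)
    print(n,s.x.round(4),'R0',R0,'npts',len(P),'resid',np.abs(f(s.x)).max().round(4),np.median(np.abs(f(s.x))).round(4),'pxc',c.mean(0).round(0)); return d,hsv
S=1.28
wood=lambda H,S_,V:(S_>165)&(H<15)&(V>60)
d,h=circ('slid',wood,(190*S,125*S),.095,.042); print(h[160,240],h[100,200])
circ('wlid',wood,(180*S,125*S),.042,.060)
circ('wlid',wood,(95*S,50*S),.095,.042)
circ('jar',lambda H,S_,V:V<65,(168*S,130*S),.098,.054)
circ('jar',lambda H,S_,V:S_<75,(201*S,91*S),.105,.060)
d=pickle.load(open('w_pin.pkl','rb')); h=cv2.cvtColor(d['img'],cv2.COLOR_RGB2HSV).astype(int)
x0,y0,x1,y1=[int(a*S) for a in(180,95,222,185)]
sub=h[y0:y1,x0:x1]; print('wood',np.median(sub.reshape(-1,3),0))
g=cv2.imread('pics/w_pin.png')
cv2.imwrite('pics/z.png',cv2.resize(np.hstack([g[y0:y1,x0:x1]]),None,fx=5,fy=5)); print(x0,y0)
E
python3 m2.py
```

```text
slid [0.6315 0.2709 0.0411] R0 0.042 npts 35 resid 0.0006 0.0002 pxc [260. 164.]
[ 13 187 176] [ 16 139 220]
wlid [0.6163 0.1045 0.0589] R0 0.06 npts 43 resid 0.0005 0.0002 pxc [253. 165.]
wlid [0.6315 0.27   0.041 ] R0 0.042 npts 33 resid 0.0002 0.0001 pxc [144.  46.]
jar [ 0.6396 -0.0692  0.0176] R0 0.054 npts 10 resid 0.0021 0.0006 pxc [231. 137.]
jar [ 0.6355 -0.1045  0.059 ] R0 0.06 npts 47 resid 0.001 0.0002 pxc [256. 169.]
wood [ 16. 138. 219.]
230 121
```

View pics/z.png

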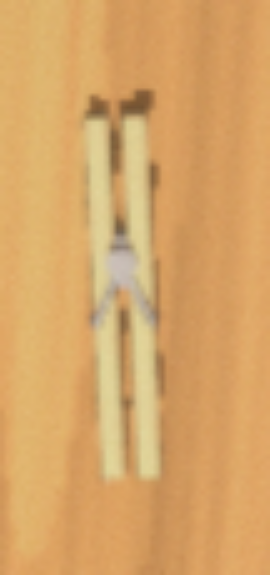

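```bash
python3 - <<'E'
from h import *
import pickle
d=pickle.load(open('w_pin.pkl','rb'))
a=onz(d,230+117/5,121+117/5,.03); b=onz(d,230+131/5,121+478/5,.03); c=(a+b)/2; v=a-b
print(a.round(4),b.round(4),c.round(4),np.linalg.norm(v))
if v[1]>0: v=-v
q=down(v[:2]); print(v.round(3),q.round(3), r.solve_ik([c[0],c[1],.0225],q))
r.move_straight([c[0],c[1],.06],q,max_speed=.12)
print(r.move_straight([c[0],c[1],.0225],stop_force=8,max_speed=.05), r.get_obs()['tool_pos'])
r.grasp(30); print(r.get_obs()['width'])
r.move_straight([c[0],c[1],.16],max_speed=.12); r.wait(.1)
print(r.get_obs()['width'],r.get_obs()['clock'],r.get_obs()['tool_pos'])
pickle.dump((c,q),open('pin.pkl','wb'))
w=save('wrist','w_held.png'); 
cv2.imwrite('pics/held.png',cv2.resize(w['img'][150:384,130:390,::-1],None,fx=2,fy=2))
E
```

```text
[ 0.4614 -0.2652  0.03  ] [ 0.4547 -0.1946  0.03  ] [ 0.458  -0.2299  0.03  ] 0.07082463060896547
[ 0.007 -0.071  0.   ] [ 2.323 -2.115  0.   ] [-5.75839265e-01  1.44817967e-01  1.73874667e+00 -4.44089210e-16
  1.25802801e+00  2.47212279e+00]
False [ 0.45828359 -0.23003755  0.02272314]
0.011019379038315446
0.011372104786735247 11.3 [ 0.45753291 -0.22961501  0.15885987]
```

View pics/held.png

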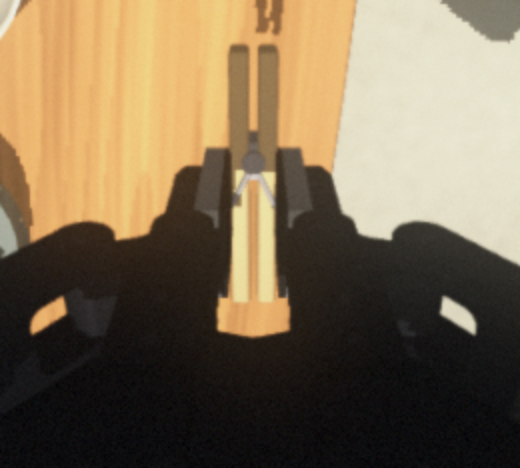

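```bash
python3 - <<'E'
from h import *
import pickle
o=r.get_obs(); d=r.get_image('wrist'); d['o']=o
T=R.from_rotvec(o['orientation']).as_matrix(); z=o['tool_pos'][2]+.0075
e=[T.T@(onz(d,257,v,z)-o['tool_pos']) for v in(172.5,301)]; off=(e[0]+e[1])/2; print(np.round(e,4),off)
J=np.array([.6355,-.1045]); x=np.array([np.cos(-.8),np.sin(-.8)]); q=down(x)
P=J-off[0]*x if abs(off[0])<.006 else J
print(P)
r.move_pose([*P,.19],q); r.wait(.1)
r.move_straight([*P,.111],max_speed=.08); r.wait(.2); print(r.get_obs()['tool_pos'],r.get_obs()['width'])
r.open_gripper(); r.wait(.3); r.move_straight([*P,.2],max_speed=.15)
r.move_pose([.634,-.105,.283],Q45); r.wait(.2)
w=save('wrist','w_jar2.png'); pickle.dump(w,open('w_jar2.pkl','wb'))
cv2.imwrite('pics/jar2.png',cv2.resize(w['img'][90:260,150:370,::-1],None,fx=2.5,fy=2.5)); print(r.get_obs()['clock'])
E
sed -i '/^d,h=circ/,$d' m2.py; cat >> m2.py <<'E'
if __name__=='__main__':
    import sys
    circ(sys.argv[1],lambda H,S_,V:S_<75,(201*S,91*S),.105,.060)
E
python3 m2.py jar2
```

```text
[[ 0.0379 -0.0001 -0.0075]
 [-0.0349  0.     -0.0075]] [ 1.48001234e-03 -1.53465187e-05 -7.50178197e-03]
[ 0.63446887 -0.1034383 ]
[ 0.63485131 -0.10352587  0.1118002 ] 0.010626809527795834
17.1333
jar2 [ 0.6354 -0.1046  0.0589] R0 0.06 npts 49 resid 0.0006 0.0002 pxc [262. 168.]
```

View pics/jar2.png

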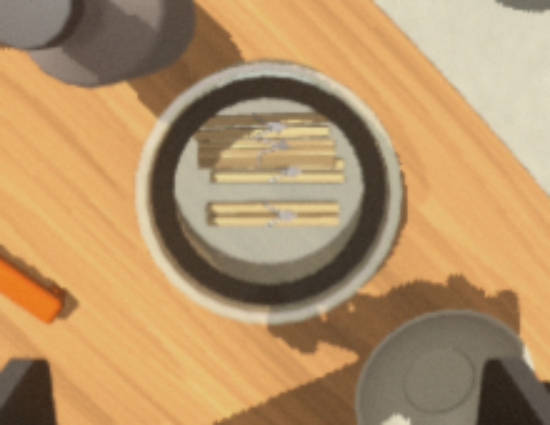

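Four pins now lie flat in the jar, the new one across the upper group, and the ring is clear. The jar centre is unchanged at (0.6354,-0.1046). Next is the lid.

```bash
python3 - <<'E'
from h import *
L=np.array([.6163,.1045]); J=np.array([.6355,-.1045])
r.move_pose([*L,.22],Q45)
r.move_straight([*L,.075],max_speed=.15); r.wait(.1)
print(r.move_straight([*L,.047],stop_force=8,max_speed=.05)); r.wait(.1)
a=r.get_obs(); print('grasp at',a['tool_pos'])
r.grasp(60); g=r.get_obs(); print(g['width'],g['tool_pos'])
r.move_straight([*L,.30],max_speed=.15); r.wait(.1); print('w',r.get_obs()['width'])
dl=g['tool_pos'][:2]-L
P=J.copy()
r.move_straight([*P,.30],max_speed=.2); r.wait(.2); o=r.get_obs()
print('over jar',o['tool_pos'],o['width'],o['clock'],dl)
r.move_straight([*P,.145],max_speed=.1); r.wait(.3); o=r.get_obs()
print(o['tool_pos'],o['force'])
cv2.imwrite('pics/ov.png',cv2.resize(r.get_image('scene')['img'][150:270,160:330,::-1],None,fx=4,fy=4))
E
```

```text
False
grasp at [0.61667107 0.10451501 0.04747103]
0.025611797247914937 [0.61663682 0.10452854 0.04747338]
w 0.025787705724017406
over jar [ 0.63552656 -0.10332685  0.30023097] 0.025616824595036204 23.9583 [3.36823404e-04 2.85440209e-05]
[ 0.63560725 -0.1045258   0.14528195] [ 0.24125402 -0.13058903 -1.73792772]
```

View pics/ov.png

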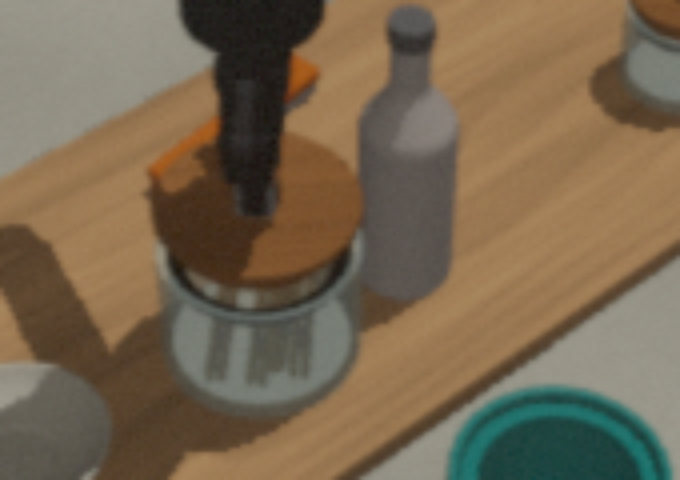

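The lid is held level over the jar and aligned, clear of the bottle. I lower it until it seats, then release.

```bash
python3 - <<'E'
from h import *
P=[.6355,-.1045]
s=r.move_straight([*P,.122],stop_force=4,max_speed=.03); r.wait(.1); o=r.get_obs()
print(s,o['tool_pos'],o['force'],o['clock'])
E
```

```text
True [ 0.63517295 -0.1044226   0.1243077 ] [0.61075244 0.2690413  4.14250214] 26.75
```

```bash
python3 - <<'E'
from h import *
P=[.6355,-.1045]
r.open_gripper(); r.wait(.2); r.move_straight([*P,.19],max_speed=.12)
r.grasp(40); r.wait(.1)
s=r.move_straight([*P,.150],max_speed=.1); r.wait(.1)
s=r.move_straight([*P,.128],stop_force=22,max_speed=.025); o=r.get_obs(); print(s,o['tool_pos'],o['force'])
r.wait(.2); r.move_straight([*P,.19],max_speed=.12); 
S=[.6315,.2705]
r.move_straight([*P,.28],max_speed=.2)
r.move_pose([*S,.22],Q45); r.move_straight([*S,.125],max_speed=.15); r.wait(.1)   # knob top ~.113
s=r.move_straight([*S,.100],stop_force=22,max_speed=.025); o=r.get_obs(); print(s,o['tool_pos'],o['force'])
r.wait(.2); r.move_straight([*S,.22],max_speed=.15)
r.move_pose([.45,.1,.35],Q45); print(r.get_obs()['clock'])
t=save('top','top2.png'); s=save('scene','scene2.png')
import pickle; pickle.dump(t,open('top2.pkl','wb')); pickle.dump(s,open('scene2.pkl','wb'))
E
python3 -c "
import cv2,numpy as np
a=cv2.imread('pics/scene2.png'); f=lambda u,v,h:cv2.resize(a[v-h:v+h,u-h:u+h],(400,400),interpolation=2)
cv2.imwrite('pics/fin.png',np.hstack([f(228,215,45),f(330,158,30)]))"
```

```text
True [ 0.63570697 -0.10453173  0.13510991] [-0.61337339 -0.23177562  3.28484637]
False [0.63169923 0.27058491 0.10605204] [-7.26813818 -3.03266848 18.16775004]
37.6333
```

View pics/fin.png

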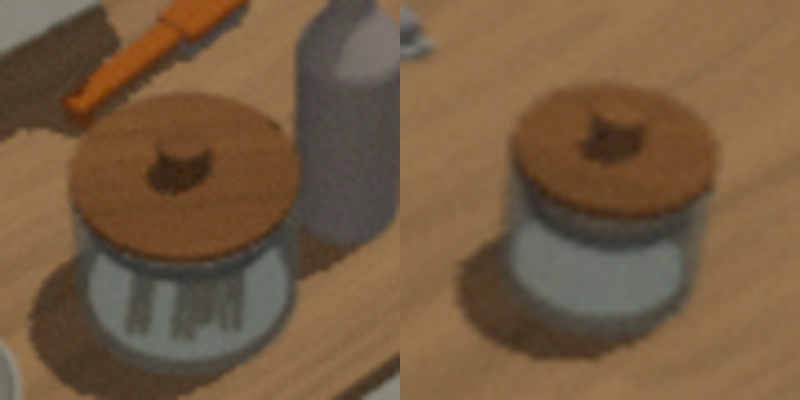

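Both flanges look flush and level, with the pins inside the jar. One numeric check with the wrist camera before I hand in: the fitted radius at the assumed home height is sensitive to 7 mm.

```bash
python3 - <<'E'
from h import *
import pickle, m2
for n,p,z,R0 in [('fs',(.6315,.2705,.266),.088,.042),('fw',(.6355,-.1045,.291),.113,.06)]:
    r.move_pose(np.array(p),Q45); r.wait(.15); d=save('wrist',n+'.png'); pickle.dump(d,open('w_%s.pkl'%n,'wb'))
    for zz in (z,z+.007): print(zz); m2.circ(n,m2.wood,(256,165),zz,R0)
m2.circ('fs',m2.wood,(256,165),.088,.042)
print(r.get_obs()['clock'],r.get_obs()['force'])
E
```

```text
0.088
fs [0.6318 0.271  0.0411] R0 0.042 npts 37 resid 0.0005 0.0001 pxc [257. 167.]
0.095
fs [0.6329 0.272  0.0402] R0 0.042 npts 37 resid 0.0005 0.0001 pxc [257. 167.]
0.113
fw [ 0.6351 -0.1045  0.0588] R0 0.06 npts 41 resid 0.0007 0.0002 pxc [253. 169.]
0.12000000000000001
fw [ 0.6362 -0.1034  0.0575] R0 0.06 npts 41 resid 0.0007 0.0002 pxc [253. 169.]
fs [0.6318 0.271  0.0411] R0 0.042 npts 37 resid 0.0005 0.0001 pxc [257. 167.]
40.5583 [0.89667406 0.00118069 0.86535331]
```

Both radii (0.0411 and 0.0588) match the earlier views only at the home heights, and both lids are centred. Handing in.

```bash
python3 -c "
from h import *
r.close_job(); print('done')"
```

```text
the job is handed in; nothing more can be done
done
```

I put the clothespin in the wide jar, set the wide lid on it and pressed it home, then pressed the small jar's lid home too. I handed the job in at about 41 s; no verdict is reported.

- **Pin:** a wrist view showed all four clothespins lying low in the wide jar, with the jar unmoved.
- **Wide lid:** the press ended with the knob top at 0.135 m, as it should be when home. In the wrist view the lid is centred within about 1 mm of the jar's measured centre.
- **Small lid:** the press ended with the knob top at 0.106 m at about 18 N, also as expected. It reached the end of its move without the 22 N stop tripping. Its fitted radius matches only at home height. I did not measure its centring on the jar directly, but the plug fit allows at most 3 mm.
- **Surroundings:** the bottle and brush showed no visible movement in the final view. I did not re-measure the bottle, dish, brush or latch, but the arm met no unexpected contact near them.

No check failed or disagreed.

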